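Lock out the bench isolator

ROBOT

A 6-joint arm with a two-finger parallel gripper is mounted at the origin on a cart in front of the work surface, level with it; the furniture and walls round the work are solid. World frame = base frame: x ahead of the robot, y to its left, z up, the work surface at z = 0. Lengths are in mm, angles in degrees, forces in N, time in s.
With the tool pointing down it reaches from about 375 to 975 mm from the base axis. Payload 3.8 kg.
Tool frame: the origin (TCP) lies midway between the tips of the shut fingers; the grasp point (between the pads) lies 19 mm behind it; z points along the fingers, y is the direction in which the jaws open and shut (so a half turn about z gives the same grasp; the last joint's range is limited). The gripper opens to 88 mm and grips with 3 to 60 N. Pads are 18 mm wide; open, the fingers measure 123 mm over their backs; the gripper's body (75 mm by 187 mm) begins 45 mm behind the grasp point.
Start: joints at [-66.285, 15.12, 91.902, -0, 72.978, -2.114], TCP at [294.082, -607.564, 238.706] pointing down, gripper open.
Joint ranges: [-150.88, 150.88], [-54.13, 125.18], [17.81, 147.31], [-75.09, 255.09], [0, 152.58], [-146.25, 146.25]. Speed limits (degrees/s): [147.25, 147.25, 180, 180, 180, 180].

INTERFACE

Orientations are given as a 3x3 rotation matrix whose columns are the frame's x, y, z axes.
In Python, from workcell import bot, imaging, close_job gives the robot as it stands.
- The arm moves only by the tool servo_tool, never from a script. Its argument "moves" is a list of rows, each an object with "linear": the shift along the tool's x, y, z in units of 40 mm (1.0 is 40 mm), a list of three; "twist": the turn about the tool's z in units of 5 degrees (1.0 is 5 degrees). In form: [{"linear": [tx, ty, tz], "twist": twist}, ...]. A call has 1 to 10 rows; each row shifts and turns the pose as measured when the row begins, along the tool's axes as they then stand; what a row does not reach is not made up. A row lasts 1/12 s, in which the tool goes at most 41.7 mm and 7.16 degrees, less where a joint would pass 70% of its speed; a pose out of reach is approached as far as the arm can. A call is refused whole if a number of a shift passes 1 or a number of a turn 1, either way. A call with a gripper value outside its range is refused whole. "grip" is the opening, from 0 (shut) to 1 (fully open), set as the call begins (left out, the last holds). The fingers move at their own pace and stop on an object; the grip force is fixed at half the most. Time passes only in rows, so rows that do not move let the fingers close. It gives the time, the measured TCP pose, the force and the opening at its end, in the units of the state.
- bot.observe(): the state, without advancing time (a new reading comes with each control period).
- imaging.camera(name): name is "scene" or "top" or "wrist"; returns a dict with "frame" (384x512x3 uint8, red, green, blue), "intrinsics" (3x3 intrinsics, pixels), "rvec" (rotation vector, rad) and "tvec" (3), from world to camera coordinates, as OpenCV has them. Camera axes: x right, y down, z forward; pixel columns grow to the right and rows downward; lengths in mm; the calibration is good to about 2 mm. The wrist camera is an equidistant fisheye: a pixel r from the principal point sees the ray r / f radians off the axis. A picture is of the moment at which its call begins. There is no depth.
- close_job(): hands the job in, once; it reports no verdict.
Trained networks look in the newest picture that a camera, given by its name, has taken for a name from the list of things; names that differ only in an ending like _2 or _b are one class to them, and where a whole thing is asked for, a point or a joint stands for the part that bears it (a point fixed in the world has none). Each returns a list of dicts, best first, with "confidence" (0 to 1); they miss things now and then, are a little off and sometimes report something else, mostly with a low value. They report only what shows in the picture. A call takes as long as a camera call.
- imaging.regions_of(camera, thing): "region" (384x512 bool, what is visible of it) and "pixel" ([column, row] in pixels, amid what is visible of it).
- imaging.mark_of(camera, thing): "pixel" ([column, row] in pixels: a listed point, or the origin of a listed thing).
The state is a dict: "clock": time; "joints": joint angles; "qd": joint speeds; "tau": joint torques, N m; "tcp_pos": TCP position; "orientation": TCP orientation; "force": force on the tool from outside, world axes, zero at the start; "moment": the same for the moment, N m; "finger_gap": finger opening in mm.
Only numpy, scipy, OpenCV 4.12 (cv2) and the standard library are available. Lean on these libraries where they do the work, as an engineer would, in place of code of your own. Each camera call takes 0.05 s, during which the arm holds its last target. There are 200 camera calls.

TASK

Isolate the key machine at the switch box on the bench. Draw the lock bar back by its knob so that it clears the toggle, pull the toggle outward against its spring and flip it over to the other side until it drops into its notch there, then push the lock bar fully home again. Last, with the bar home, try the toggle: push it sideways, back the way it came, firmly enough to feel that it is held, then let go; leave the padlock and the lock cylinder beside the box where they lie.

Things in the scene. Friction and masses are not known exactly. Their poses are not given: they have to be found in the camera images.
- isolator: Switch box screwed down to the worktop: grey case, aluminium lid, 120 x 120 mm, lid's top 50 mm high. Origin: centre of its underside; x from its front (lock bar's knob end, towards the robot) to its back, y to its left, z up. On the lid, along y = 0, stand the lock bar in its guide and behind it the toggle. Guide: 24 mm long in x, 30 mm wide, centred at x = -14 mm, top at z = 91.5 mm.
- toggle_pivot (a point): Pivot of the toggle, on the lid's top: at x = +20, y = 0, z = +50 mm in the box's frame. The toggle swings about the box's x axis through this point.
- toggle (a joint): Swing of the toggle, rad. 0: leans 0.489 rad (28 degrees) from upright to the box's left (+y), where it starts; 0.489: upright; 0.978: leans as far to the right (-y), where it must go. While the bat is not pulled out, a gate holds it firmly after about 0.05 rad of play from either end; beyond are end stops. Light friction holds it where it is left.
- bat (a joint): How far the toggle's bat is pulled outward along its own axis, m: 0 seated, 0.010 at its stop. A spring draws it back (4 N at 0, 9 N at the stop). It passes over the gate only when pulled out by more than about 6.5 mm; let go on the far side, it snaps back to 0.
- toggle_bat: The toggle's bat, aluminium. Origin at the pivot when seated (moves outward with the bat), z along the bat towards its tip, x along the swing axis. Stem 10 mm in diameter, 22 to 42 mm from the pivot, then a head that swells to 17 mm diameter at 68 mm and ends at 78 mm. Pinch the head along the swing axis, 60 to 65 mm from the pivot, with the fingers in line with the leaning bat.
- bat_tip (a point): Centre of the bat's end face, 78 mm from the pivot when seated. Fingertips that hold the bat must stay more than 42 mm from the pivot to be clear of the bar and its guide.
- lock_bar (a joint): Slide of the lock bar, m: 0 fully home (towards the back: the bar lies across the toggle's path and blocks it, pulled out or not), growing as it is drawn to the box's front (-x), 0.034 at its stop. The toggle can pass from about 0.024. Friction about 2.5 N, no spring. It starts at 0 to 0.006.
- bar_knob (a point): Centre of the top of the lock bar's upright knob, a dark steel post 15 mm in diameter (17 mm at its cap), 34 mm tall on the bar; with the bar home it is 56 mm in front of the pivot and 122 mm above the worktop. The bar is a flat steel strip 18 mm wide, 8 mm thick, its top 38 mm above the lid; its tip reaches 14 mm behind the pivot when home.
- padlock_brass: Bystander: brass padlock, 76 x 48 x 15 mm, lying loose to the right of the box. Origin: centre of its underside.
- cylinder_a: Bystander: lock cylinder, 70 x 31 x 17 mm, lying loose to the left of the box. Origin: centre of its underside.

How it is judged:
By the outcome, as a careful person would: the job done as asked, in the order asked, and still so for the second after the job is handed in, with the robot touching nothing.
It also fails if it takes over 56 s, if anything falls off the work surface, if the arm or the gripper's body presses on something with over 40 N, if the wrist force passes 120 N, or if a joint passes its speed limit or range.

## Working session

There is one attempt and no reset: what is moved stays moved. The work goes in short steps, Python scripts to look and compute and a tool call to move; the robot and the scene stay as the last step left them, time stands still between calls to the robot, and variables do not carry over. Pictures are saved under pics/ and viewed, about 8 in all and at most 12, crops included, and the job is handed in when it is done.

Besides the shell and the picture viewer there is one more tool, called after "Emit:" as a command line: name --argument value ..., lists and objects as JSON in quotes. servo_tool: Moves the arm, as the interface text tells. Its arguments: {"type":"object","properties":{"moves":{"type":"array","items":{"type":"object","properties":{"linear":{"type":"array","items":{"type":"number"}},"twist":{"type":"number"}}}},"grip":{"type":"number"}},"required":["moves"]}

```bash
ls; mkdir -p pics; cat > h.py <<'E'
import numpy as np, cv2
from workcell import bot, imaging, close_job
def snap(n): return imaging.camera(n)
def ray(c,px):
    R=cv2.Rodrigues(np.array(c["rvec"],float))[0]; t=np.array(c["tvec"],float).ravel(); K=np.array(c["intrinsics"],float)
    u=(px[0]-K[0,2])/K[0,0]; v=(px[1]-K[1,2])/K[1,1]
    if c.get("fish"):
        r=np.hypot(u,v); s=np.sin(r)/r if r>1e-9 else 1; d=np.array([u*s,v*s,np.cos(r)])
    else: d=np.array([u,v,1.])
    d=R.T@d; return -R.T@t, d/np.linalg.norm(d)
def at_z(c,px,z):
    o,d=ray(c,px); return o+d*(z-o[2])/d[2]
def proj(c,P):
    R=cv2.Rodrigues(np.array(c["rvec"],float))[0]; t=np.array(c["tvec"],float).ravel(); K=np.array(c["intrinsics"],float)
    p=R@np.array(P,float)+t
    if c.get("fish"):
        r=np.hypot(p[0],p[1]); th=np.arctan2(r,p[2]); q=p[:2]/max(r,1e-9)*th
    else: q=p[:2]/p[2]
    return [K[0,0]*q[0]+K[0,2],K[1,1]*q[1]+K[1,2]]
def tri(L):
    A=0;b=0
    for o,d in L:
        M=np.eye(3)-np.outer(d,d); A=A+M; b=b+M@o
    return np.linalg.solve(A,b)
E
python3 - <<'E'
from h import *
cs={}
for n in("scene","top","wrist"):
    c=snap(n); cs[n]=c; c["fish"]=n=="wrist"
    cv2.imwrite(f"pics/{n}0.png",c["frame"][:,:,::-1])
    for k in("isolator","toggle_pivot","bat_tip","bar_knob","padlock_brass","cylinder_a"):
        m=imaging.mark_of(n,k)
        print(n,k,[(np.round(x["pixel"],1).tolist(),round(x["confidence"],2)) for x in m[:2]])
        cs[n,k]=m[0]["pixel"] if m else None
for k,z in(("isolator",0),("toggle_pivot",50),("bat_tip",119),("bar_knob",122),("padlock_brass",0),("cylinder_a",0)):
    L=[ray(cs[n],cs[n,k]) for n in("scene","top") if cs[n,k] is not None]
    print(k,[at_z(cs[n],cs[n,k],z).round(1).tolist() for n in("scene","top") if cs[n,k] is not None], tri(L).round(1) if len(L)>1 else "")
cv2.imwrite("pics/both0.png",np.vstack([cs["scene"]["frame"],cs["top"]["frame"]])[:,:,::-1])
print(bot.observe())
E
```

```text
pics
scene isolator [([282.0, 243.4], 0.71)]
scene toggle_pivot []
scene bat_tip [([274.6, 208.8], 0.72), ([281.8, 198.5], 0.39)]
scene bar_knob [([270.9, 208.9], 0.59)]
scene padlock_brass [([313.8, 279.5], 0.79)]
scene cylinder_a [([242.3, 226.9], 0.8)]
top isolator [([302.1, 195.0], 0.57)]
top toggle_pivot [([303.9, 187.1], 0.96)]
top bat_tip [([294.1, 180.3], 0.64)]
top bar_knob [([306.4, 210.4], 0.55)]
top padlock_brass [([348.1, 217.7], 0.63)]
top cylinder_a [([251.6, 205.8], 0.64)]
wrist isolator []
wrist toggle_pivot []
wrist bat_tip []
wrist bar_knob []
wrist padlock_brass []
wrist cylinder_a []
isolator [[542.5, -77.4, 0.0], [541.9, -90.4, 0.0]] [538.2 -86.4   7.6]
toggle_pivot [[556.8, -88.6, 50.0]] 
bat_tip [[504.8, -80.6, 119.0], [564.3, -58.9, 119.0]] [558.1 -52.3  85.9]
bar_knob [[494.8, -78.3, 122.0], [499.6, -86.3, 122.0]] [496.3 -82.9 123.9]
padlock_brass [[494.3, -211.4, 0.0], [488.8, -204.8, 0.0]] [ 491.6 -208.3   -0.8]
cylinder_a [[521.0, 45.0, 0.0], [511.9, 33.6, 0.0]] [511.1  33.7  10.3]
{'clock': 1.05, 'joints': array([-6.62845190e+01,  1.51195946e+01,  9.19025486e+01,  5.35270085e-04,
        7.29768213e+01, -2.11525027e+00]), 'qd': array([-0.07488808, -0.03178718,  0.00816444,  0.09816478,  0.05186593,
       -0.02287386]), 'tau': array([ 9.45638635e-05, -5.02069974e+01, -3.57272673e+01,  7.28259771e-02,
        1.83941581e-02,  2.69150854e-05]), 'tcp_pos': array([ 294.09656521, -607.56133497,  238.71356994]), 'orientation': array([[ 9.00086392e-01,  4.35711472e-01,  1.54471855e-05],
       [ 4.35711472e-01, -9.00086392e-01, -1.29534697e-05],
       [ 8.25982611e-06,  1.83897578e-05, -1.00000000e+00]]), 'force': array([0.55916201, 0.05640718, 0.21229048]), 'moment': array([-0.005219  ,  0.04004795,  0.02457117]), 'finger_gap': 88.30589571132204}
```

```bash
python3 - <<'E'
import cv2,numpy as np
a=cv2.imread("pics/scene0.png")[160:310,200:360];b=cv2.imread("pics/top0.png")[140:260,220:380]
f=lambda x,h:cv2.resize(x,None,fx=h/x.shape[0],fy=h/x.shape[0],interpolation=cv2.INTER_CUBIC)
a=cv2.resize(a,None,fx=2.5,fy=2.5,interpolation=2)
b=cv2.resize(b,None,fx=2.5,fy=2.5,interpolation=2)
b=cv2.copyMakeBorder(b,0,a.shape[0]-b.shape[0],0,0,cv2.BORDER_CONSTANT)
cv2.imwrite("pics/c1.png",np.hstack([a,b]))
E
```

```text
(no output)
```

View pics/c1.png

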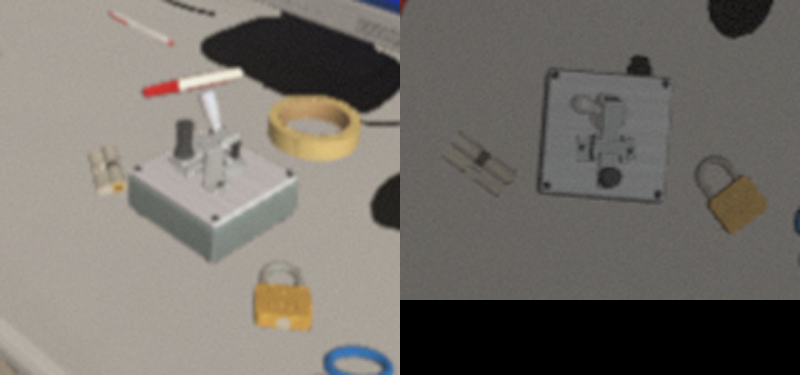

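```bash
python3 - <<'E'
from h import *
c=snap("top"); s=snap("scene")
P=np.array([at_z(c,[220+(x-400)/2.5,140+y/2.5],50)[:2] for x,y in((553,70),(671,78),(660,202),(540,192))])
Q=np.array([at_z(s,[200+x/2.5,160+y/2.5],50)[:2] for x,y in((130,180),(297,180),(213,228))])
print(P.round(1),Q.round(1),P.mean(0))
r=imaging.regions_of("top","isolator")[0]["region"].astype(np.uint8)
cn=cv2.findContours(r,0,1)[0]; k=max(cn,key=cv2.contourArea)
b=cv2.boxPoints(cv2.minAreaRect(k)); B=np.array([at_z(c,p,50)[:2] for p in b]);print(B.round(1),B.mean(0))
for T in(P,B):
  for i in range(4):
    e=T[(i+1)%4]-T[i]; print(np.hypot(*e).round(1),np.degrees(np.arctan2(e[1],e[0])).round(1))
print(bot.observe()["clock"], np.linalg.norm(ray(c,[0,0])[0]),ray(c,[0,0])[0])
E
```

```text
[[ 600.5  -34.3]
 [ 595.9 -145.7]
 [ 479.1 -136.9]
 [ 485.5  -24.7]] [[ 473.2  -40.2]
 [ 587.4 -151. ]
 [ 474.5 -142.9]] [540.22983394 -85.40417448]
[[ 483.7  -21. ]
 [ 616.3  -27.4]
 [ 610.9 -147.9]
 [ 478.3 -140.2]] [547.3138122  -84.13783047]
111.4 -92.4
117.1 175.7
112.4 86.7
115.4 -4.8
132.8 -2.8
120.6 -92.6
132.9 176.7
119.4 87.4
1.2 1070.3038268007215 [468.70640269  19.47685347 962.02143527]
```

Emit:
servo_tool --moves '[{"linear":[0,0,0],"twist":-1},{"linear":[0,0,0],"twist":-1},{"linear":[0,0,0],"twist":-1},{"linear":[0,0,0],"twist":-1},{"linear":[0,0,0],"twist":-1},{"linear":[0,0,0],"twist":-1},{"linear":[0,0,0],"twist":-1},{"linear":[0,0,0],"twist":-1},{"linear":[0,0,0],"twist":-1},{"linear":[0,0,0],"twist":-1}]' --grip 0.5

```text
clock: 2.03
tcp_pos: [294.1, -607.6, 238.7]
orientation: [[0.205, 0.979, 0.0], [0.979, -0.205, 0.0], [0.0, 0.0, -1.0]]
force: [0.6, 0.2, -0.3]
finger_gap: 44.1
```

Emit:
servo_tool --moves '[{"linear":[0,0,0],"twist":-1},{"linear":[0,0,0],"twist":-1},{"linear":[0.95,0.31,0],"twist":0},{"linear":[0.95,0.31,0],"twist":0},{"linear":[0.95,0.31,0],"twist":0},{"linear":[0.95,0.31,0],"twist":0},{"linear":[0.95,0.31,0],"twist":0},{"linear":[0.95,0.31,0],"twist":0},{"linear":[0.95,0.31,0],"twist":0},{"linear":[0.95,0.31,0],"twist":0}]'

```text
clock: 2.87
tcp_pos: [400.0, -302.5, 236.5]
orientation: [[0.031, 1.0, 0.001], [1.0, -0.031, -0.004], [-0.004, 0.001, -1.0]]
force: [1.1, 0.1, 1.4]
finger_gap: 44.2
```

Emit:
servo_tool --moves '[{"linear":[0.92,0.42,0],"twist":0},{"linear":[0.92,0.42,0],"twist":0},{"linear":[0.92,0.42,0],"twist":0},{"linear":[0.92,0.42,0],"twist":0},{"linear":[0.92,0.42,0],"twist":0},{"linear":[0.5,0.2,0],"twist":0},{"linear":[0,0,0],"twist":0}]'

```text
clock: 3.45
tcp_pos: [501.4, -87.5, 238.6]
orientation: [[0.027, 1.0, 0.009], [1.0, -0.027, -0.004], [-0.004, 0.009, -1.0]]
force: [-0.7, -0.2, -0.6]
finger_gap: 44.2
```

```bash
python3 - <<'E'
from h import *
c=snap("wrist"); c["fish"]=1
cv2.imwrite("pics/w1.png",cv2.resize(c["frame"][:,:,::-1],(768,576)))
for k,z in(("toggle_pivot",50),("bat_tip",119),("bar_knob",122),("isolator",0)):
  for x in imaging.mark_of("wrist",k)[:2]: print(k,np.round(x["pixel"],1),round(x["confidence"],2),at_z(c,x["pixel"],z).round(1))
print(bot.observe()["tcp_pos"],bot.observe()["orientation"].round(3).tolist(),ray(c,[255,191])[0],c["intrinsics"])
E
```

```text
toggle_pivot [305.9 164.7] 0.56 [562.1 -86.2  50. ]
bat_tip [323.6 144.7] 0.92 [566.2 -50.9 119. ]
bar_knob [254.8 178.8] 0.98 [502.2 -81.  122. ]
isolator [286.5 153.1] 0.91 [544.7 -81.9   0. ]
isolator [254. 179.] 0.17 [ 500.9 -116.3    0. ]
[499.55533766 -92.28422704 238.19393413] [[0.033, 0.999, 0.007], [0.999, -0.032, -0.006], [-0.006, 0.007, -1.0]] [502.85215646  -5.55222434 384.10759824] [[297.31863964   0.         255.69443306]
 [  0.         297.31863964 192.93351897]
 [  0.           0.           1.        ]]
```

View pics/w1.png

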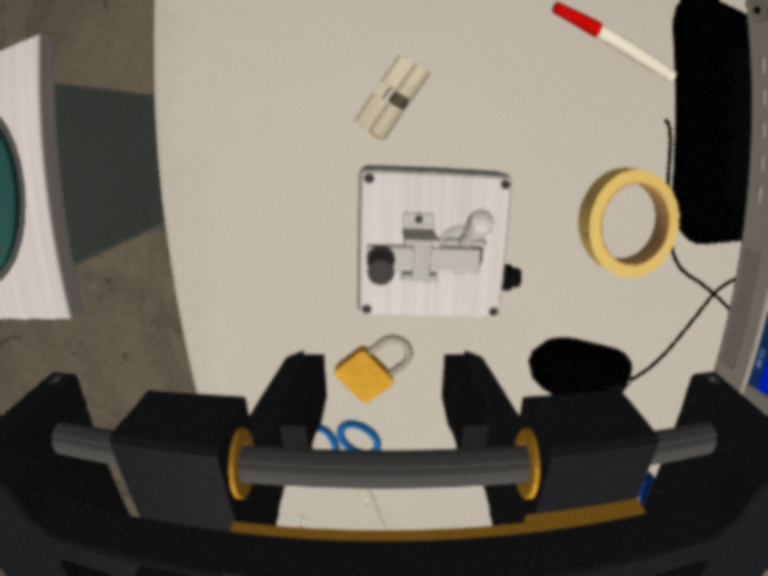

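Emit:
servo_tool --moves '[{"linear":[0.26,0.03,0.5],"twist":0.4},{"linear":[0,0,0.8],"twist":0},{"linear":[0,0,0.8],"twist":0},{"linear":[0,0,0.8],"twist":0},{"linear":[0,0,0],"twist":0}]'

```text
clock: 4.12
tcp_pos: [503.8, -91.4, 123.2]
orientation: [[0.082, 0.997, 0.017], [0.997, -0.081, -0.01], [-0.009, 0.018, -1.0]]
force: [-1.4, -0.1, -1.3]
finger_gap: 44.1
```

```bash
python3 - <<'E'
from h import *
s=bot.observe();print(s["tcp_pos"],s["orientation"].round(3).tolist(),s["force"])
E
```

```text
[503.75008811 -91.40048927 123.20759066] [[0.082, 0.997, 0.017], [0.997, -0.081, -0.01], [-0.009, 0.018, -1.0]] [-1.40276655 -0.09320873 -1.26708512]
```

Emit:
servo_tool --moves '[{"linear":[0.23,-0.08,0.2],"twist":0},{"linear":[0,0,0.2],"twist":0},{"linear":[0,0,0.2],"twist":0},{"linear":[0,0,0],"twist":0}]'

```text
clock: 4.45
tcp_pos: [501.8, -85.0, 100.0]
orientation: [[0.088, 0.996, 0.019], [0.996, -0.087, -0.011], [-0.009, 0.02, -1.0]]
force: [-0.2, 0.4, -0.5]
finger_gap: 44.3
```

```bash
python3 - <<'E'
from h import *
c=snap("wrist"); c["fish"]=1
cv2.imwrite("pics/w2.png",cv2.resize(c["frame"][100:384,100:400,::-1],None,fx=2,fy=2))
for k,z in(("toggle_pivot",50),("bat_tip",119),("bar_knob",122)):
  for x in imaging.mark_of("wrist",k)[:1]: print(k,np.round(x["pixel"],1),round(x["confidence"],2),at_z(c,x["pixel"],z).round(1))
s=bot.observe();print(s["tcp_pos"],s["orientation"].round(3).tolist())
E
```

```text
toggle_pivot [338.8 207.8] 0.85 [564.3 -87.2  50. ]
bat_tip [382.8 192.9] 0.86 [566.7 -51.9 119. ]
bar_knob [253.5 265.2] 0.8 [501.2 -82.3 122. ]
[503.49065628 -85.17790512 101.93682418] [[0.087, 0.996, 0.022], [0.996, -0.087, -0.011], [-0.01, 0.023, -1.0]]
```

View pics/w2.png

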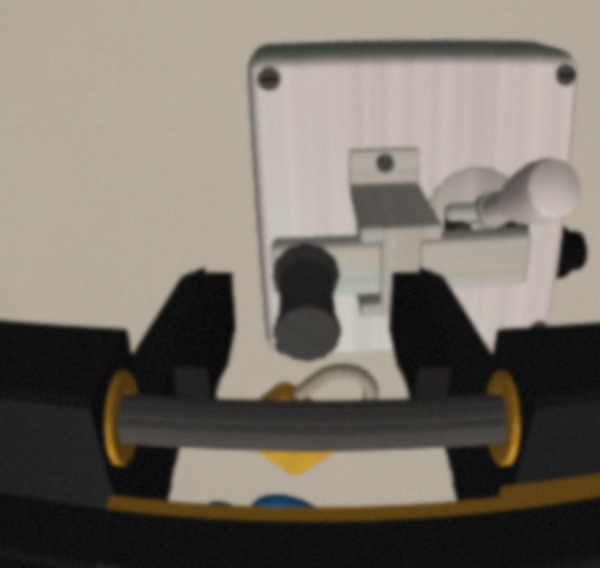

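Emit:
servo_tool --moves '[{"linear":[0.07,0,0.05],"twist":0},{"linear":[0,0,0],"twist":0},{"linear":[0,0,0],"twist":0},{"linear":[0,0,0],"twist":0},{"linear":[0,0,0],"twist":0},{"linear":[0,0,0],"twist":0}]' --grip 0

```text
clock: 5.15
tcp_pos: [504.3, -82.1, 101.9]
orientation: [[0.086, 0.996, 0.023], [0.996, -0.086, -0.012], [-0.01, 0.024, -1.0]]
force: [0.9, -0.8, -0.4]
finger_gap: 14.3
```

Emit:
servo_tool --moves '[{"linear":[0,-0.15,0],"twist":0},{"linear":[0,-0.15,0],"twist":0},{"linear":[0,-0.15,0],"twist":0},{"linear":[0,-0.15,0],"twist":0},{"linear":[0,-0.15,0],"twist":0},{"linear":[0,-0.1,0],"twist":0},{"linear":[0,0,0],"twist":0}]'

```text
clock: 5.73
tcp_pos: [472.8, -80.4, 102.0]
orientation: [[0.087, 0.996, 0.037], [0.996, -0.086, -0.015], [-0.012, 0.039, -0.999]]
force: [6.8, -0.2, -7.9]
finger_gap: 14.1
```

Emit:
servo_tool --moves '[{"linear":[0,0,0],"twist":0},{"linear":[0,0,0],"twist":0},{"linear":[0,0,0],"twist":0},{"linear":[0,0,-0.8],"twist":0},{"linear":[0,0,-0.8],"twist":0},{"linear":[0.26,0.75,0],"twist":0},{"linear":[0.26,0.75,0],"twist":0},{"linear":[0.26,0.75,0],"twist":0},{"linear":[0,0,0],"twist":0}]' --grip 0.4

```text
clock: 6.48
tcp_pos: [557.4, -53.5, 171.3]
orientation: [[0.09, 0.996, 0.029], [0.996, -0.089, -0.012], [-0.009, 0.03, -1.0]]
force: [0.0, -0.7, 0.4]
finger_gap: 35.5
```

```bash
python3 - <<'E'
from h import *
c=snap("wrist"); c["fish"]=1
cv2.imwrite("pics/w3.png",cv2.resize(c["frame"][100:384,100:400,::-1],None,fx=2,fy=2))
for k,z in(("toggle_pivot",50),("bat_tip",119),("bar_knob",122)):
  for x in imaging.mark_of("wrist",k)[:1]: print(k,np.round(x["pixel"],1),round(x["confidence"],2),at_z(c,x["pixel"],z).round(1))
s=bot.observe();print(s["tcp_pos"],s["orientation"].round(3).tolist(),s["finger_gap"])
E
```

```text
toggle_pivot [262.7 213.3] 0.8 [565.8 -84.9  50. ]
bat_tip [266.1 208.5] 0.65 [567.3 -51.9 119. ]
bar_knob [149.9 253.5] 0.91 [474. -80. 122.]
[551.42682231 -54.42368068 169.29708121] [[0.09, 0.996, 0.022], [0.996, -0.09, -0.012], [-0.01, 0.023, -1.0]] 34.976164537197086
```

View pics/w3.png

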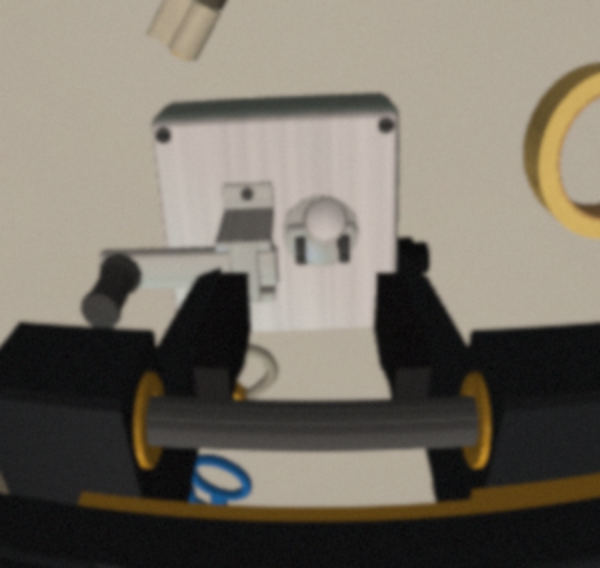

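Emit:
servo_tool --moves '[{"linear":[0,0.35,0.2],"twist":0},{"linear":[0,0,0.5],"twist":0},{"linear":[0,0,0],"twist":0},{"linear":[0,0,0],"twist":0}]'

```text
clock: 7.02
tcp_pos: [560.8, -56.9, 140.5]
orientation: [[0.092, 0.996, 0.018], [0.996, -0.092, -0.012], [-0.01, 0.019, -1.0]]
force: [-0.1, -0.2, 0.4]
finger_gap: 35.0
```

Emit:
servo_tool --moves '[{"linear":[0,0.16,0.3],"twist":0},{"linear":[0,0,0.35],"twist":0},{"linear":[0,0,0.35],"twist":0},{"linear":[0,0,0.3],"twist":0},{"linear":[0,0,0],"twist":0},{"linear":[0,0,0],"twist":0}]'

```text
clock: 7.52
tcp_pos: [567.8, -59.4, 87.8]
orientation: [[0.094, 0.995, 0.021], [0.996, -0.094, -0.012], [-0.01, 0.022, -1.0]]
force: [0.0, -0.2, 0.1]
finger_gap: 35.4
```

Emit:
servo_tool --moves '[{"linear":[0.08,-0.02,0],"twist":0},{"linear":[0,0,0],"twist":0},{"linear":[0,0,0],"twist":0},{"linear":[0,0,0],"twist":0},{"linear":[0,0,0],"twist":0},{"linear":[0,0,0],"twist":0}]' --grip 0

```text
clock: 8.02
tcp_pos: [564.7, -55.7, 88.4]
orientation: [[0.093, 0.996, 0.016], [0.996, -0.093, -0.012], [-0.011, 0.017, -1.0]]
force: [-0.9, -0.2, -3.3]
finger_gap: 14.5
```

```bash
python3 - <<'E'
from h import *
c=snap("wrist"); s=bot.observe()
cv2.imwrite("pics/w4.png",cv2.resize(c["frame"][100:384,100:400,::-1],None,fx=2,fy=2))
print(s["tcp_pos"],s["force"],s["finger_gap"])
E
```

```text
[564.66433003 -55.65851278  88.35043451] [-0.61188331 -0.5167394  -2.90591386] 14.495207301935725
```

View pics/w4.png

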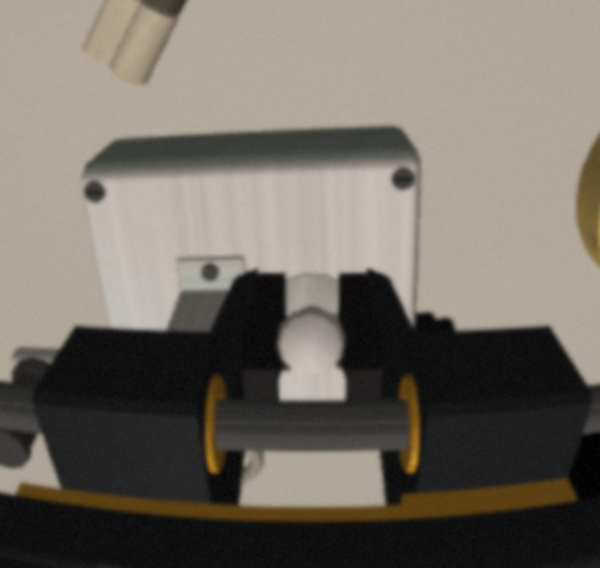

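Emit:
servo_tool --moves '[{"linear":[0.05,0,-0.1],"twist":0},{"linear":[0.05,0,-0.1],"twist":0}]'

```text
clock: 8.23
tcp_pos: [564.6, -52.3, 95.2]
orientation: [[0.093, 0.996, 0.015], [0.996, -0.093, -0.014], [-0.012, 0.016, -1.0]]
force: [1.3, -2.4, -7.6]
finger_gap: 14.6
```

Emit:
servo_tool --moves '[{"linear":[0.015,0,-0.03],"twist":0},{"linear":[-0.19,0,-0.11],"twist":0},{"linear":[-0.21,0,-0.08],"twist":0}]'

```text
clock: 8.48
tcp_pos: [563.1, -66.8, 103.3]
orientation: [[0.091, 0.996, 0.015], [0.996, -0.091, -0.013], [-0.012, 0.016, -1.0]]
force: [2.8, 0.1, -8.8]
finger_gap: 14.9
```

Emit:
servo_tool --moves '[{"linear":[-0.225,0,-0.02],"twist":0},{"linear":[-0.225,0,-0.02],"twist":0},{"linear":[-0.225,0,0.0],"twist":0}]'

```text
clock: 8.73
tcp_pos: [561.1, -94.1, 105.4]
orientation: [[0.092, 0.996, 0.017], [0.996, -0.092, -0.009], [-0.007, 0.018, -1.0]]
force: [5.0, 4.5, -15.5]
finger_gap: 14.7
```

Emit:
servo_tool --moves '[{"linear":[-0.225,0.01,0.06],"twist":0},{"linear":[-0.22,0.01,0.065],"twist":0},{"linear":[-0.2,0,0.09],"twist":0}]'

```text
clock: 8.98
tcp_pos: [559.8, -119.9, 96.9]
orientation: [[0.096, 0.995, 0.018], [0.995, -0.096, -0.002], [0.0, 0.018, -1.0]]
force: [3.5, 8.1, -7.2]
finger_gap: 15.1
```

Emit:
servo_tool --moves '[{"linear":[-0.05,0,0.03],"twist":0},{"linear":[0.02,0,0.09],"twist":0},{"linear":[0.05,0,0.1],"twist":0},{"linear":[0,0,0],"twist":0}]'

```text
clock: 9.32
tcp_pos: [560.3, -115.1, 89.9]
orientation: [[0.104, 0.994, 0.018], [0.994, -0.104, 0.014], [0.016, 0.017, -1.0]]
force: [1.4, 2.1, -4.9]
finger_gap: 14.7
```

Emit:
servo_tool --moves '[{"linear":[0,0,0],"twist":0},{"linear":[0,0,0],"twist":0},{"linear":[0,0,0],"twist":0},{"linear":[0,0,-0.8],"twist":0},{"linear":[0,0,-0.8],"twist":0},{"linear":[0,0,-0.3],"twist":0},{"linear":[0,0,0],"twist":0}]' --grip 0.4

```text
clock: 9.9
tcp_pos: [559.5, -122.1, 174.2]
orientation: [[0.106, 0.994, 0.021], [0.994, -0.106, 0.009], [0.011, 0.02, -1.0]]
force: [0.1, 0.4, 0.3]
finger_gap: 35.2
```

```bash
python3 - <<'E'
from h import *
c=snap("wrist"); c["fish"]=1
cv2.imwrite("pics/w5.png",cv2.resize(c["frame"][100:384,100:400,::-1],None,fx=2,fy=2))
for k,z in(("toggle_pivot",50),("bat_tip",119),("bar_knob",122)):
  for x in imaging.mark_of("wrist",k)[:1]: print(k,np.round(x["pixel"],1),round(x["confidence"],2),at_z(c,x["pixel"],z).round(1))
s=bot.observe();print(s["tcp_pos"],s["orientation"].round(3).tolist(),s["finger_gap"])
E
```

```text
toggle_pivot [252.4 146.1] 0.85 [563.5 -84.9  50. ]
bat_tip [257.3 213. ] 0.79 [ 562.3 -123.3  119. ]
bar_knob [129.6 175.4] 0.64 [472.9 -83.2 122. ]
[ 556.68838765 -120.8327319   168.99280523] [[0.106, 0.994, 0.013], [0.994, -0.106, 0.012], [0.013, 0.012, -1.0]] 35.41760159959673
```

View pics/w5.png

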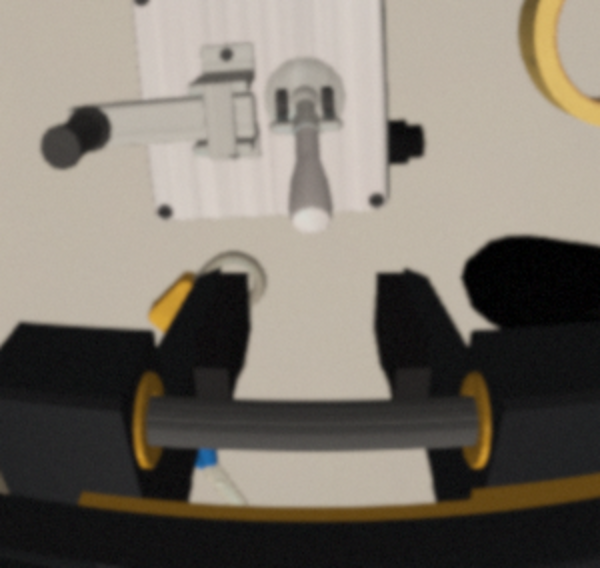

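Emit:
servo_tool --moves '[{"linear":[0.28,-0.72,0],"twist":-0.28},{"linear":[0.28,-0.72,0],"twist":0},{"linear":[0.26,-0.72,0],"twist":0},{"linear":[0,0,0.3],"twist":0},{"linear":[0,0,0.2],"twist":0},{"linear":[0,0,0],"twist":0}]' --grip 0.5

```text
clock: 10.6
tcp_pos: [464.4, -77.9, 137.5]
orientation: [[0.081, 0.997, -0.003], [0.997, -0.081, 0.015], [0.015, -0.004, -1.0]]
force: [-0.6, -0.3, -0.4]
finger_gap: 44.0
```

Emit:
servo_tool --moves '[{"linear":[-0.05,0.22,0],"twist":0},{"linear":[0,0,0.4],"twist":0},{"linear":[0,0,0.4],"twist":0},{"linear":[0,0,0.08],"twist":0},{"linear":[0,0,0],"twist":0}]'

```text
clock: 11.02
tcp_pos: [477.6, -82.1, 99.9]
orientation: [[0.082, 0.997, -0.004], [0.997, -0.082, 0.015], [0.014, -0.005, -1.0]]
force: [0.3, -0.7, 0.3]
finger_gap: 44.3
```

Emit:
servo_tool --moves '[{"linear":[0,0,0],"twist":0},{"linear":[0,0,0],"twist":0},{"linear":[0,0,0],"twist":0},{"linear":[0,0,0],"twist":0},{"linear":[0,0,0],"twist":0}]' --grip 0

```text
clock: 11.43
tcp_pos: [478.2, -82.5, 100.7]
orientation: [[0.082, 0.997, -0.007], [0.996, -0.082, 0.016], [0.015, -0.008, -1.0]]
force: [-0.1, 0.2, -2.8]
finger_gap: 14.2
```

Emit:
servo_tool --moves '[{"linear":[0,0.15,0],"twist":0},{"linear":[0,0.15,0],"twist":0},{"linear":[0,0.15,0],"twist":0},{"linear":[0,0.15,0],"twist":0},{"linear":[0,0.12,0],"twist":0}]'

```text
clock: 11.85
tcp_pos: [506.6, -84.1, 100.6]
orientation: [[0.082, 0.997, -0.011], [0.996, -0.082, 0.017], [0.016, -0.013, -1.0]]
force: [-21.9, 2.0, 10.6]
finger_gap: 13.8
```

Emit:
servo_tool --moves '[{"linear":[0,0.12,0],"twist":0},{"linear":[0,0.12,0],"twist":0}]'

```text
clock: 12.02
tcp_pos: [506.3, -84.0, 100.3]
orientation: [[0.08, 0.996, -0.039], [0.997, -0.08, 0.02], [0.016, -0.04, -0.999]]
force: [-22.0, 0.3, 18.6]
finger_gap: 14.0
```

Emit:
servo_tool --moves '[{"linear":[0,0,0],"twist":0},{"linear":[0,0,0],"twist":0},{"linear":[0,0,0],"twist":0},{"linear":[0,0,-0.8],"twist":0},{"linear":[0,0,-0.8],"twist":0},{"linear":[0,0,-0.1],"twist":0}]' --grip 0.4

```text
clock: 12.52
tcp_pos: [513.4, -86.4, 169.7]
orientation: [[0.08, 0.996, -0.035], [0.997, -0.079, 0.018], [0.015, -0.037, -0.999]]
force: [1.0, 0.1, 0.5]
finger_gap: 35.4
```

Emit:
servo_tool --moves '[{"linear":[-0.56,0.48,0],"twist":0},{"linear":[-0.56,0.48,0],"twist":0},{"linear":[-0.56,0.48,0],"twist":0},{"linear":[0,0,0],"twist":0},{"linear":[0,0,0],"twist":0}]' --grip 0

```text
clock: 12.93
tcp_pos: [575.1, -161.9, 171.2]
orientation: [[0.077, 0.997, -0.017], [0.997, -0.077, 0.013], [0.012, -0.018, -1.0]]
force: [-0.7, 0.4, 0.1]
finger_gap: 4.0
```

```bash
python3 - <<'E'
from h import *
c=snap("wrist"); c["fish"]=1
cv2.imwrite("pics/w6.png",cv2.resize(c["frame"][100:384,100:400,::-1],None,fx=2,fy=2))
for k,z in(("toggle_pivot",50),("bat_tip",119),("bar_knob",122)):
  for x in imaging.mark_of("wrist",k)[:1]: print(k,np.round(x["pixel"],1),round(x["confidence"],2),at_z(c,x["pixel"],z).round(1))
s=bot.observe();print(s["tcp_pos"],s["orientation"].round(3).tolist(),s["finger_gap"],s["force"],s["clock"])
E
```

```text
toggle_pivot [238.4 108.2] 0.67 [563.8 -88.3  50. ]
bat_tip [232.8 161.2] 0.95 [ 562.1 -122.6  119. ]
bar_knob [150.8 112.9] 0.57 [509.  -83.1 122. ]
[ 573.42711018 -160.21185213  171.10377858] [[0.076, 0.997, -0.018], [0.997, -0.075, 0.014], [0.012, -0.019, -1.0]] 0.425700953594042 [-0.22397039  0.2276195  -0.0661428 ] 13.1333
```

View pics/w6.png

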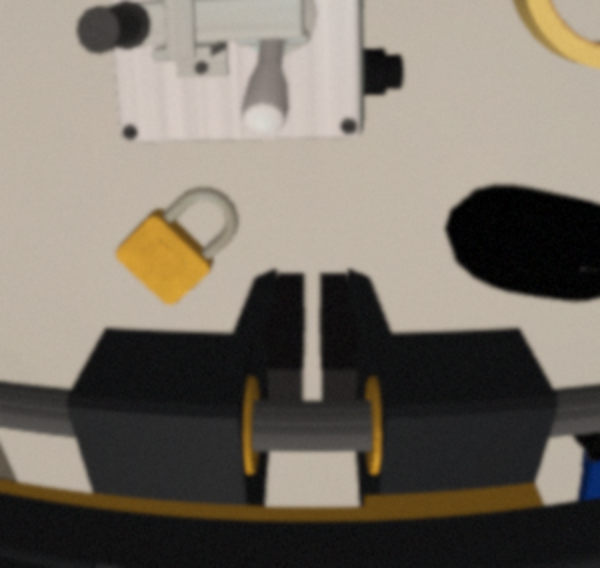

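Emit:
servo_tool --moves '[{"linear":[0,-0.33,0.2],"twist":0},{"linear":[0,0,0.5],"twist":0},{"linear":[0,0,0.5],"twist":0},{"linear":[0,0,0.5],"twist":0},{"linear":[0,0,0],"twist":0},{"linear":[0,0,0],"twist":0}]'

```text
clock: 13.63
tcp_pos: [557.0, -153.2, 103.2]
orientation: [[0.071, 0.997, -0.015], [0.997, -0.07, 0.013], [0.012, -0.016, -1.0]]
force: [-0.6, -0.4, 0.3]
finger_gap: 0.4
```

Emit:
servo_tool --moves '[{"linear":[0.12,0.08,0],"twist":0},{"linear":[0.12,0,0],"twist":0},{"linear":[0.1,0,0],"twist":0},{"linear":[0.08,0,0],"twist":0}]'

```text
clock: 13.97
tcp_pos: [563.0, -134.9, 106.9]
orientation: [[0.07, 0.997, -0.011], [0.997, -0.07, 0.012], [0.012, -0.012, -1.0]]
force: [-0.2, -0.4, 0.3]
finger_gap: 0.4
```

Emit:
servo_tool --moves '[{"linear":[0.06,0,0.12],"twist":0},{"linear":[0.06,0,0],"twist":0},{"linear":[0.08,0,0],"twist":0}]'

```text
clock: 14.22
tcp_pos: [564.7, -129.7, 104.5]
orientation: [[0.066, 0.998, -0.008], [0.998, -0.066, 0.004], [0.003, -0.009, -1.0]]
force: [-3.1, -13.8, 1.5]
finger_gap: 0.6
```

Emit:
servo_tool --moves '[{"linear":[0.09,0,0],"twist":0},{"linear":[0.09,0,0],"twist":0}]'

```text
clock: 14.38
tcp_pos: [564.7, -129.5, 105.0]
orientation: [[0.062, 0.998, -0.009], [0.998, -0.062, -0.01], [-0.011, -0.008, -1.0]]
force: [-2.1, -15.4, -1.9]
finger_gap: 0.3
```

Emit:
servo_tool --moves '[{"linear":[-0.5,0,0],"twist":0},{"linear":[-0.6,0,0],"twist":0},{"linear":[0,0,-0.8],"twist":0},{"linear":[0,0,-0.8],"twist":0},{"linear":[-0.4,0,-0.5],"twist":0},{"linear":[0,0,0],"twist":0},{"linear":[0,0,0],"twist":0}]'

```text
clock: 14.97
tcp_pos: [560.5, -189.6, 190.0]
orientation: [[0.063, 0.998, -0.012], [0.998, -0.063, -0.008], [-0.009, -0.012, -1.0]]
force: [-1.3, 0.5, -0.8]
finger_gap: 0.3
```

```bash
python3 - <<'E'
from h import *
a=snap("wrist")["frame"]; c=snap("top"); b=c["frame"]; s0=snap("scene")["frame"]
for k,z in(("bat_tip",119),("bar_knob",122),("padlock_brass",0),("cylinder_a",0)):
  for x in imaging.mark_of("top",k)[:1]: print(k,round(x["confidence"],2),at_z(c,x["pixel"],z).round(1))
x=cv2.resize(a[60:320,120:380],(400,400)); y=cv2.resize(s0[160:310,200:350],(400,400))
cv2.imwrite("pics/w7.png",np.hstack([x,y])[:,:,::-1])
s=bot.observe();print(s["tcp_pos"],s["force"],s["clock"])
E
```

```text
bat_tip 0.59 [ 562.5 -119.3  119. ]
bar_knob 0.74 [507.2 -81.9 122. ]
padlock_brass 0.71 [ 491.3 -204.6    0. ]
cylinder_a 0.74 [502.2  39.2   0. ]
[ 559.26809288 -188.87528797  187.92650766] [-0.97471605  0.16071336  0.74351978] 15.3167
```

View pics/w7.png

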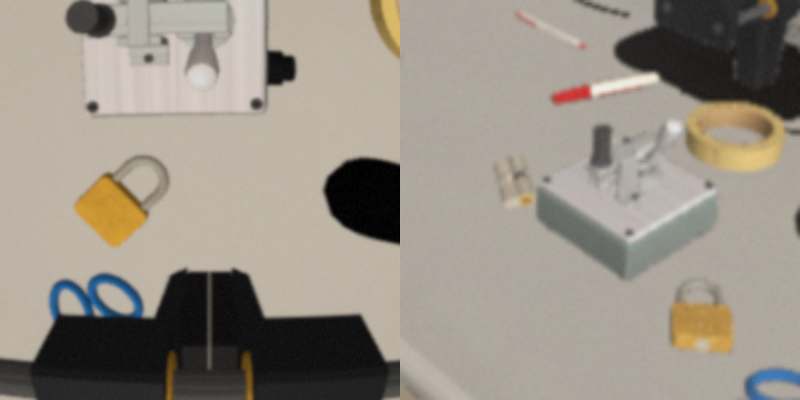

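```bash
python3 -c "
from workcell import close_job; print(close_job())"
```

```text
the job is handed in; nothing more can be done
None
```

The switch box is isolated as asked, and I handed the job in at about 15 s of the 56 s allowed.

- **Lock bar drawn back:** I moved the knob about 32 mm towards the front, until it met its stop.
- **Toggle flipped:** I pulled the bat out about 9 mm, swung it over to the right and lowered it to seated before letting go. The camera then put its tip about 37 mm to the right of the pivot, where a seated bat should be.
- **Lock bar pushed home:** I pushed it against its stop with about 22 N. The knob measured about 55 mm in front of the pivot, against 56 mm expected.
- **Toggle tried:** with the bar home and the fingers shut, I pushed the toggle back the way it came. It held at about 15 N, moving only about 0.2 mm on the second push. I then backed the arm clear, so the robot touches nothing.

**Last checks:** the final picture shows the toggle leaning right and the bar across its path. The padlock and lock cylinder look to be where they lay. The network's mark for the cylinder differed by about 10 mm between its first and last readings. I put that down to detector noise, because the arm never went near the cylinder. The tool also picked up a tilt of up to about 2 degrees along the way, with no sign that it affected anything.

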